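# Turn the bench carousel until the glue pot is at the front

## Task

Push the turning tray round gently by the finger posts on its rim until the open glue pot stands at the front, centred behind the pointer on the tray's foot, then take the hand away and leave the tray at rest there. Only push: do not grip the tray or spin it fast, and do not touch, lift or tip over the things standing on it. Leave the tools and the buckle lying on the table where they are.

Things in the scene. Friction and masses are not known exactly. Their poses are not given: they have to be found in the camera images.
- foot: the low dark steel foot under the turning tray, fixed to the table: a disc 180 mm across and 14 mm high, with a tongue 30 mm wide, 8 mm high, reaching 160 mm from the centre, that carries the pointer. Origin on the tray's axis, at the table top; the tongue runs along the foot's -x axis (roughly towards the robot), z up
- pointer (a point): tip of the front pointer, a small steel arrowhead on the tongue, 127 mm out from the tray's axis and 14 mm above the table, just outside the tray's edge and below it; it points inwards at the axis
- tray: the grey painted steel turning tray, 240 mm across. It pivots either way, several turns, about its upright centre axis, with light drag (about 1 N at the rim), and stops almost at once where it is left. Origin on the axis at its underside, 16 mm above the table. Above the origin: floor 8, lip 18, hub (32 mm across) 28, dividers between the four compartments 20 mm. One thing stands loose in each, about 66 mm from the axis
- post_0 (a point): top centre of finger post 0: a round upright steel post 16 mm in diameter in the tray's rim, 112 mm from the axis, at 45 degrees from the tray's x axis towards its y axis; top 94 mm above the table, 60 mm clear above the lip
- post_1 (a point): top centre of finger post 1: a round upright steel post 16 mm in diameter in the tray's rim, 112 mm from the axis, at 135 degrees from the tray's x axis towards its y axis; top 94 mm above the table, 60 mm clear above the lip
- post_2 (a point): top centre of finger post 2: a round upright steel post 16 mm in diameter in the tray's rim, 112 mm from the axis, at -135 degrees from the tray's x axis towards its y axis; top 94 mm above the table, 60 mm clear above the lip
- post_3 (a point): top centre of finger post 3: a round upright steel post 16 mm in diameter in the tray's rim, 112 mm from the axis, at -45 degrees from the tray's x axis towards its y axis; top 94 mm above the table, 60 mm clear above the lip
- glue_pot: the open glue pot, a plain round pot 70 mm across and 66 mm high with an open mouth, standing loose in one compartment of the tray. Origin at the centre of its underside, z up
- round_tin: a round lidded tin 65 mm across and 31 mm high, loose on the tray. Origin at the centre of its underside
- wax_block: a rounded block of wax, 36 x 55 x 23 mm high, loose on the tray. Origin at the centre of its underside
- spool_4: a flanged thread spool standing on end, its body 45 mm across and 52 mm high, loose on the tray. Origin at its underside; the spool's axis is 13 mm from the origin along its +y and 3 mm along its -x
- slicker: a grooved wooden edge slicker, a turned rod 105 mm long and 22 mm thick, lying on the table; leave it alone
- awl: an awl with a wooden handle, 155 mm long, 26 mm thick, lying on the table; leave it alone
- pliers: a pair of pliers, 151 x 60 x 12 mm, lying on the table; leave it alone
- buckle_2: a strap buckle, 68 x 25 x 7 mm, lying on the table; leave it alone

How it is judged:
On the way:
1. the glue pot has come to rest at the front, centred behind the pointer (x of glue_pot in the frame of foot below -0.045 m and y of glue_pot in the frame of foot between -0.014 and 0.014 m and angular speed of tray below 0.05 rad/s), for 0.2 s.
At the end, for the whole second after the job is handed in: The glue pot's centre is within 14 mm of the line from the tray's axis through the pointer, on the pointer's side; the tray is at rest; all four things stand upright on the tray's floor; awl, pliers, buckle and slicker are within 20 mm of where they lay (all of step 1 and height (world z) of glue_pot between 0.018 and 0.032 m and angle between each of glue_pot, round_tin, wax_block, spool_4's own z axis and vertical below 0.1 rad and horizontal distance between each of glue_pot, round_tin, wax_block, spool_4 and tray below 0.095 m and height (world z) of round_tin between 0.018 and 0.032 m and height (world z) of wax_block between 0.018 and 0.032 m and height (world z) of spool_4 between 0.018 and 0.032 m and distance of each of awl, pliers, buckle_2, slicker from where it was at the start of the episode below 0.02 m); the robot touches nothing.
It fails at once if the hand or arm touches one of the four things standing on the tray (contact force between any of the fingers, the arm and glue_pot above 0.5 N or contact force between any of the fingers, the arm and round_tin above 0.5 N or contact force between any of the fingers, the arm and wax_block above 0.5 N or contact force between any of the fingers, the arm and spool_4 above 0.5 N).
It fails at once if a thing on the tray is lifted or tips over (height (world z) of any of glue_pot, round_tin, wax_block, spool_4 above 0.04 m or angle between any of glue_pot, round_tin, wax_block, spool_4's own z axis and vertical above 0.25 rad).
It fails at once if the tray is gripped or shoved hard: the robot bears on it with more than 18 N (contact force between any of the fingers, the arm and tray above 18 N).
It fails at once if the tray is spun fast (over 2.5 rad/s) (angular speed of tray above 2.5 rad/s).
It fails at once if the awl, pliers, buckle or wooden slicker lying on the table is shifted by more than 20 mm (distance of any of awl, pliers, buckle_2, slicker from where it was at the start of the episode above 0.02 m).
It also fails if it takes over 45 s, if anything falls off the work surface, if the arm or the gripper's body presses on something with over 40 N, if the wrist force passes 120 N, or if a joint passes its speed limit or range.

## Robot

A 6-joint arm with a two-finger parallel gripper is mounted at the origin on a cart in front of the work surface, level with it; the furniture and walls round the work are solid. World frame = base frame: x ahead of the robot, y to its left, z up, the work surface at z = 0. Lengths are in m, angles in rad, forces in N, time in s.
With the tool pointing down it reaches from about 0.325 to 0.775 m from the base axis. Payload 5.5 kg.
Tool frame: the origin (TCP) lies between the finger pads; the fingertips stand 19 mm ahead of it and the grasp point (between the pads) is the TCP (env.tip_extent is the distance from the TCP to the fingertips, in m); z points along the fingers, y is the line along which they close (so a half turn about z gives the same grasp; the last joint's range is limited). The gripper opens to 88 mm and grips with 3 to 60 N. Pads are 20 mm wide; open, the fingers measure 115 mm over their backs; the gripper's body (75 mm by 178 mm) begins 61 mm behind the grasp point.
Start: joints at [-1.358, 0.091, 1.231, -0, 1.82, -0.057], TCP at [0.16, -0.578, 0.242] pointing down, gripper open.
Joint ranges: [-2.87, 2.87], [-0.86, 2.18], [0.17, 2.46], [-1.51, 4.65], [0.06, 2.69], [-2.65, 2.65]. Speed limits (rad/s): [2.57, 2.57, 3.01, 3.14, 3.14, 3.14].

## Interface

Orientations are given as a unit quaternion [x, y, z, w].
In Python, from rig import env gives the robot as it stands. Calls block until the motion is done:
- env.move_ptp(position, orientation): joint-space move of the TCP to a pose.
- env.move_straight(position, rate=0.15, orientation=None): straight line of the TCP; orientation=None keeps the orientation; rate is the mean speed in m/s.
- env.set_joints(angles): joint-space move.
- env.grip(opening): finger opening in m; the grip force is fixed at half the most; returns when the fingers have stopped.
- env.dwell(seconds).
- env.ik(position, orientation): joint angles nearest the present ones, or None.
- env.read_state(): the state.
- env.grab_frame(name): name is "scene" or "top" or "wrist"; returns a dict with "color" (400x640x3 uint8, red, green, blue), "fx", "fy", "cx", "cy" (pixels), "dist" ([k1, k2, p1, p2, k3] as OpenCV has them; the pictures are not rectified), "extrinsics" (4x4, takes a point from camera to world coordinates). Camera axes: x right, y up, looking along -z (the intrinsics and any distortion apply to the point x, -y, -z); pixel columns grow to the right and rows downward; lengths in m; the calibration is good to about 2 mm. A picture is of the moment at which its call begins. There is no depth.
A pose or a line that the arm cannot do raises env.Unreachable and nothing moves.
- env.finish_job(): hands the job in; it is judged then, once.
Trained networks look in the newest picture that a camera, given by its name, has taken for a name from the list of things; names that differ only in an ending like _2 or _b are one class to them, and where a whole thing is asked for, a point or a joint stands for the part that bears it (a point fixed in the world has none). Each returns a list of dicts, best first, with "score" (0 to 1); they miss things now and then, are a little off and sometimes report something else, mostly with a low value. They report only what shows in the picture. A call takes as long as a camera call.
- env.spot_in(camera, label): "position" ([x, y, z] in m, in the coordinates of the camera as it stood for that picture, good to about 4 mm: the middle of the surface that is visible of it).
- env.silhouettes(camera, label): "region" (400x640 bool, what is visible of it).
- env.pinpoint(camera, label): "position" ([x, y, z] in m, in the coordinates of the camera as it stood for that picture, good to about 4 mm: a listed point, or the origin of a listed thing).
The state is a dict: "clock": time; "qpos": joint angles; "joint_vel": joint speeds; "joint_torque": joint torques, N m; "eef_pos": TCP position; "orientation": TCP orientation; "wrist_force": force on the tool from outside, world axes, zero at the start; "wrist_torque": the same for the moment, N m; "gripper_width": finger opening in m; "grasp_force": force on a finger pad.
Only numpy, scipy, OpenCV 4.12 (cv2) and the standard library are available. Lean on these libraries where they do the work, as an engineer would, in place of code of your own. Each camera call takes 0.05 s, during which the arm holds its last target. There are 200 camera calls.

## Working session

There is one attempt and no reset: what is moved stays moved. The work goes in short steps, each a Python script; the robot and the scene stay as the last script left them, time stands still between calls to the robot, and variables do not carry over. Pictures are saved under pics/ and viewed, at most 10 in all, crops included, and the job is handed in when it is done.

```bash
mkdir -p pics; cat > h.py <<'E'
import numpy as np, cv2
from rig import env
def look(cam,names,save=None):
    f=env.grab_frame(cam); T=np.array(f["extrinsics"]); out={}
    if save: cv2.imwrite(save,f["color"][:,:,::-1])
    for n in names:
        r=env.pinpoint(cam,n)
        out[n]=[(np.round((T@np.r_[d["position"],1])[:3],3).tolist(),round(d["score"],2)) for d in r[:4]]
    return out
E
python3 - <<'E'
from h import *
N=["foot","pointer","tray","post_0","post_1","post_2","post_3","glue_pot","round_tin","wax_block","spool_4","awl","pliers","buckle_2","slicker"]
for c in ("top","scene"):
    for k,v in look(c,N,f"pics/{c}0.png").items(): print(c,k,v)
print(env.read_state()["clock"],env.read_state()["orientation"])
E
```

```text
top foot [([0.389, 0.12, 0.013], 0.65)]
top pointer [([0.387, 0.119, 0.012], 0.63)]
top tray [([0.514, 0.127, 0.012], 0.58)]
top post_0 [([0.624, 0.127, 0.091], 0.77), ([0.401, 0.119, 0.093], 0.73), ([0.507, 0.236, 0.087], 0.7), ([0.513, 0.014, 0.092], 0.7)]
top post_1 [([0.624, 0.127, 0.091], 0.77), ([0.401, 0.119, 0.093], 0.73), ([0.507, 0.236, 0.087], 0.7), ([0.513, 0.014, 0.092], 0.7)]
top post_2 [([0.624, 0.127, 0.091], 0.77), ([0.401, 0.119, 0.093], 0.73), ([0.507, 0.236, 0.087], 0.7), ([0.513, 0.014, 0.092], 0.7)]
top post_3 [([0.624, 0.127, 0.091], 0.77), ([0.401, 0.119, 0.093], 0.73), ([0.507, 0.236, 0.087], 0.7), ([0.513, 0.014, 0.092], 0.7)]
top glue_pot [([0.47, 0.17, 0.023], 0.7), ([0.553, 0.175, 0.02], 0.61)]
top round_tin [([0.551, 0.173, 0.02], 0.95), ([0.465, 0.077, 0.024], 0.59)]
top wax_block [([0.469, 0.076, 0.024], 0.87)]
top spool_4 [([0.557, 0.084, 0.022], 0.67)]
top awl [([0.491, -0.115, -0.002], 0.94)]
top pliers [([0.249, 0.306, -0.001], 0.71)]
top buckle_2 [([0.715, 0.252, -0.001], 0.71)]
top slicker [([0.715, -0.017, -0.001], 0.9), ([0.249, 0.306, -0.0], 0
[... 416 characters left out ...]
62)]
scene post_3 [([0.622, 0.132, 0.092], 0.81), ([0.399, 0.119, 0.09], 0.8), ([0.512, 0.015, 0.09], 0.62)]
scene glue_pot [([0.468, 0.17, 0.02], 0.65)]
scene round_tin [([0.551, 0.173, 0.022], 0.69)]
scene wax_block [([0.51, 0.124, 0.017], 0.67), ([0.466, 0.075, 0.016], 0.52)]
scene spool_4 [([0.56, 0.08, 0.016], 0.56)]
scene awl [([0.488, -0.117, -0.001], 0.58), ([0.51, 0.127, 0.017], 0.54), ([0.401, 0.12, 0.09], 0.39)]
scene pliers [([0.245, 0.304, -0.001], 0.74), ([0.383, 0.123, 0.011], 0.72), ([0.513, 0.014, 0.089], 0.38)]
scene buckle_2 [([0.721, 0.254, -0.001], 0.41)]
scene slicker [([0.716, -0.018, -0.003], 0.59)]
1.6 [ 9.90912764e-01  1.34506115e-01  1.40585679e-05 -6.84598692e-07]
```

View pics/top0.png

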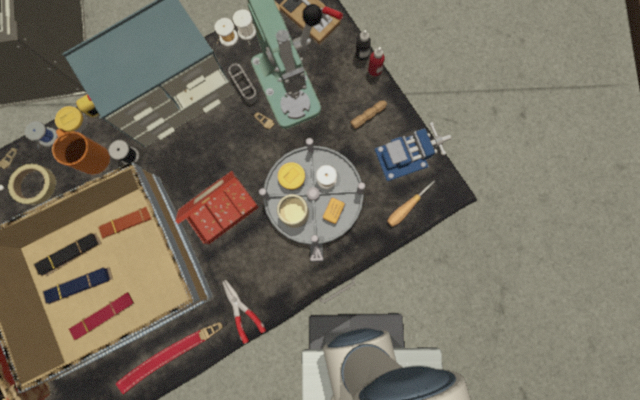

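View pics/scene0.png

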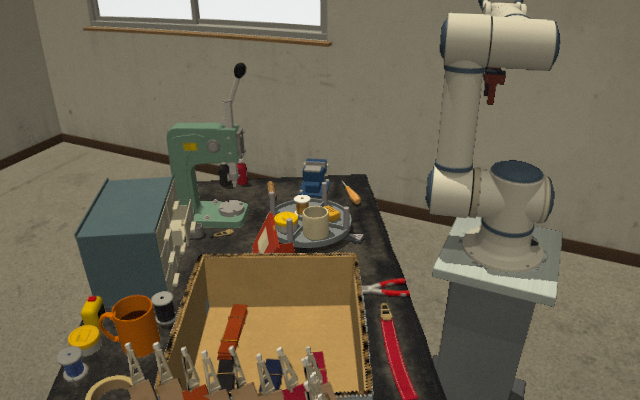

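The top view shows the tray centred near (313,194), with the pot at (293,209) and the pointer at (317,255). Both views agree with the networks. The tray needs to turn about 50° counter-clockwise, so I'll push the right-hand post (361,186) away from the robot.

```bash
cat >> h.py <<'E'
from scipy.spatial.transform import Rotation as R
C=np.array([0.512,0.125]); RAD=0.113
def pose(deg,z=0.066,rad=RAD):
    a=np.radians(deg); t=np.array([-np.sin(a),np.cos(a),0]); zz=np.array([0,0,-1.])
    q=R.from_matrix(np.c_[t,np.cross(zz,t),zz]).as_quat()
    return np.r_[C+rad*np.array([np.cos(a),np.sin(a)]),z],q
def arc(a0,a1,rate=0.04,step=4):
    for a in np.linspace(a0,a1,int(np.ceil(abs(a1-a0)/step))+1)[1:]:
        p,q=pose(a); env.move_straight(p,rate=rate,orientation=q)
    s=env.read_state(); print("arc",a1,s["clock"],np.round(s["wrist_force"],1))
E
python3 - <<'E'
from h import *
env.grip(0)
p,q=pose(-108,0.24); env.move_ptp(p,q)
p,q=pose(-108); env.move_straight(p,rate=0.1)
print(env.read_state()["clock"],env.read_state()["wrist_force"])
arc(-108,-92)
print(look("top",["glue_pot","post_0","pointer"],"pics/top1.png"))
E
```

```text
7.2333 [ 0.59980845 -0.88256744  0.11068328]
arc -92 8.6333 [ 0.2 -0.4 -0.1]
{'glue_pot': [([0.467, 0.166, 0.022], 0.92)], 'post_0': [([0.407, 0.106, 0.091], 0.73), ([0.715, -0.019, -0.002], 0.62), ([0.623, 0.137, 0.092], 0.59), ([0.495, 0.236, 0.088], 0.58)], 'pointer': [([0.714, 0.253, 0.001], 0.71), ([0.386, 0.12, 0.012], 0.7)]}
```

View pics/top1.png

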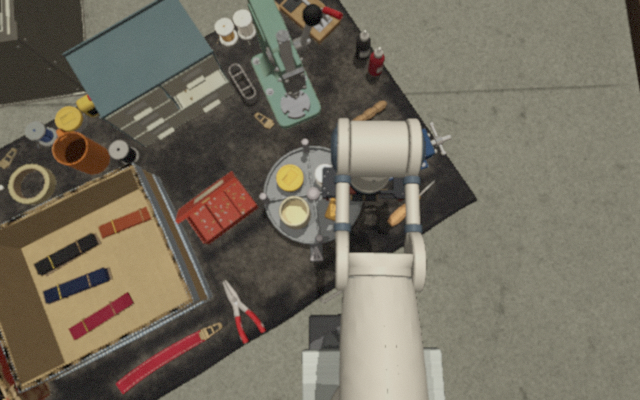

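The hand is on the post and the tray has turned about 7°. The blue vise at (405,150) lies near where the hand ends up, so I'll place it with the calibration before going on.

```bash
python3 - <<'E'
from h import *
def ray(f,px):
    K=np.array([[f["fx"],0,f["cx"]],[0,f["fy"],f["cy"]],[0,0,1]]); T=np.array(f["extrinsics"])
    u=cv2.undistortPoints(np.array([[px]],float),K,np.array(f["dist"]))[0,0]
    return T[:3,3],T[:3,:3]@np.r_[u[0],-u[1],-1]
ft=env.grab_frame("top"); fs=env.grab_frame("scene")
for px in [(378,152),(385,178),(428,170),(384,145),(390,165),(430,135)]:
    o,d=ray(ft,px); print(px,[np.round((o+d*(z-o[2])/d[2])[:2],3) for z in (0,.06,.12)])
for px in [(314,158),(303,165),(326,165)]:   # vise top in the scene view
    o,d=ray(fs,px); print("scene",px,[np.round(o+d*(x-o[1])/d[1],3) for x in (-.06,-.1,-.14)])
E
```

```text
(378, 152) [array([ 0.62, -0.04]), array([ 0.602, -0.032]), array([ 0.585, -0.025])]
(385, 178) [array([ 0.553, -0.054]), array([ 0.539, -0.046]), array([ 0.525, -0.037])]
(428, 170) [array([ 0.57 , -0.161]), array([ 0.555, -0.146]), array([ 0.54 , -0.131])]
(384, 145) [array([ 0.638, -0.056]), array([ 0.619, -0.047]), array([ 0.6  , -0.039])]
(390, 165) [array([ 0.586, -0.068]), array([ 0.57 , -0.059]), array([ 0.554, -0.05 ])]
(430, 135) [array([ 0.661, -0.172]), array([ 0.64 , -0.157]), array([ 0.62 , -0.141])]
scene (314, 158) [array([ 0.582, -0.06 ,  0.127]), array([ 0.602, -0.1  ,  0.107]), array([ 0.622, -0.14 ,  0.087])]
scene (303, 165) [array([ 0.62 , -0.06 ,  0.096]), array([ 0.642, -0.1  ,  0.075]), array([ 0.663, -0.14 ,  0.055])]
scene (326, 165) [array([ 0.542, -0.06 ,  0.111]), array([ 0.561, -0.1  ,  0.091]), array([ 0.579, -0.14 ,  0.07 ])]
```

The vise top is at most about 0.11 m. Raising the hand 16 mm puts the gripper body at 0.143 m and still leaves the fingers over 30 mm of the post.

```bash
sed -i 's/z=0.066/z=0.082/' h.py; python3 - <<'E'
from h import *
p,q=pose(-95); p[2]=.066; env.move_straight(p,rate=.04,orientation=q)
arc(-95.01,-95,step=1)
arc(-95,-52)
print(look("top",["glue_pot","post_0","pointer","round_tin"],"pics/top2.png"))
E
```

```text
arc -95 9.7833 [ 0.3 -0.1 -1.2]
arc -52 13.5417 [ 1.2  0.2 -0.5]
{'glue_pot': [([0.451, 0.125, 0.026], 0.57)], 'post_0': [([0.427, 0.202, 0.088], 0.93)], 'pointer': [([0.389, 0.121, 0.012], 0.49)], 'round_tin': [([0.506, 0.192, 0.02], 0.79)]}
```

View pics/top2.png

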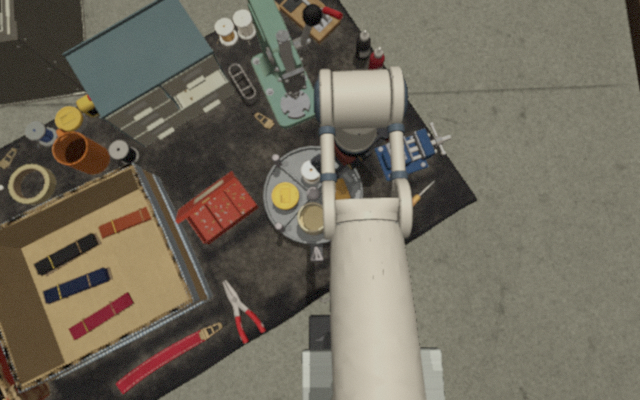

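The pot at (313,217) is almost in line with the pointer at (317,253). I'll push 2° more, then back off, lift away and check.

```bash
python3 - <<'E'
from h import *
arc(-52,-50,step=2)
arc(-50,-60)
p,q=pose(-60,.24); env.move_straight(p,rate=.15)
env.move_ptp([.3,-.4,.3],q)
env.dwell(.3)
for c in ("top","scene"):
    for k,v in look(c,["glue_pot","post_0","pointer","tray","round_tin","wax_block","spool_4","awl","slicker","pliers","buckle_2"],f"pics/{c}3.png").items(): print(c,k,v)
print(env.read_state()["clock"],env.read_state()["wrist_force"])
E
```

```text
arc -50 14.0417 [ 0.4  0.  -0.2]
arc -60 14.9917 [ 0.1 -0.3  0.3]
top glue_pot [([0.451, 0.123, 0.024], 0.56)]
top post_0 [([0.439, 0.036, 0.088], 0.94), ([0.426, 0.197, 0.093], 0.81), ([0.585, 0.208, 0.091], 0.62), ([0.49, -0.116, -0.006], 0.48)]
top pointer [([0.386, 0.121, 0.01], 0.78)]
top tray [([0.516, 0.124, 0.009], 0.87)]
top round_tin [([0.501, 0.194, 0.02], 0.59)]
top wax_block [([0.518, 0.062, 0.023], 0.68), ([0.715, 0.255, -0.002], 0.37), ([0.715, -0.018, -0.003], 0.16)]
top spool_4 [([0.574, 0.132, 0.022], 0.84)]
top awl [([0.716, -0.015, -0.003], 0.61), ([0.488, -0.116, -0.003], 0.6)]
top slicker [([0.718, -0.022, -0.004], 0.72), ([0.716, 0.253, 0.002], 0.5), ([0.388, 0.122, 0.01], 0.3)]
top pliers [([0.248, 0.306, -0.001], 0.71)]
top buckle_2 [([0.715, 0.255, 0.002], 0.42)]
scene glue_pot [([0.447, 0.12, 0.022], 0.93)]
scene post_0 [([0.583, 0.208, 0.093], 0.87), ([0.595, 0.053, 0.09], 0.76), ([0.441, 0.04, 0.087], 0.68), ([0.428, 0.199, 0.093], 0.6)]
scene pointer [([0.429, 0.199, 0.097], 0.63), ([0.385, 0.122, 0.013], 0.49)]
scene tray [([0.51, 0.126, 0.015], 0.59), ([0.489, -0.118, -0.002], 0.29)]
scene round_tin [([0.506, 0.187, 0.023], 0.93)]
scene wax_block [([0.517, 0.058, 0.017], 0.68)]
scene spool_4 [([0.579, 0.127, 0.02], 0.67), ([0.595, 0.053, 0.088], 0.41)]
scene awl [([0.488, -0.116, -0.001], 0.46), ([0.516, 0.06, 0.017], 0.25)]
scene slicker [([0.451, 0.121, 0.018], 0.23)]
scene pliers [([0.246, 0.302, -0.002], 0.86)]
scene buckle_2 [([0.722, 0.251, -0.001], 0.52)]
19.5333 [-0.07463428 -0.01131875 -0.02945624]
```

View pics/top3.png

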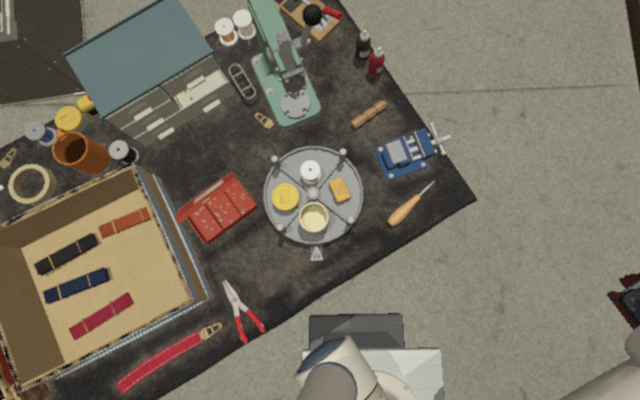

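The pot at (314,217) now stands on the line from the hub (313,194) to the pointer (317,253), within about 1–2 mm by the measured positions. Everything is upright, the tools are where they were and the arm is clear.

```bash
python3 -c "
from rig import env
print(env.finish_job())"
```

```text
the job is handed in; nothing more can be done
None
```

The tray is at rest with the glue pot at the front, within about 2 mm of the pointer line by camera; all four things stand upright, the tools and buckle were not moved, and the job is handed in (no verdict was returned).

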